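# Centre-punch the scribed hole of a bracket blank

### The job

The spring-loaded centre punch has been left lying on the table. Lay it in its sloped wooden rest, nose down, and let go of it; then take it again another way so that it can stand upright, press it straight down, upright, on the scribed cross of the metal bracket blank until its spring snaps and the nose is pushed nearly all the way in, and lay it back in the rest. Do not shift the blank, and leave the other things standing where they are.

Things in the scene. Friction and masses are not known exactly. Their poses are not given: they have to be found in the camera images.
- punch: loose centre punch, 176 mm long, 0.2-0.35 kg: dark octagonal barrel 24 mm across flats, bright round cap at one end, thin bright 10 mm nose at the other. Origin on its axis, near the centre of mass (within 10 mm); x runs along the tool from nose to cap: nose tip at x = -91 mm, shoulder (nose end of barrel) -65, barrel end +70, cap end +85. Lies at any yaw, any flat down.
- punch_tip (a point): point of the nose of the punch (moves with the nose)
- punch_shoulder (a point): on the axis of the punch at the nose end of the barrel
- punch_cap (a point): on the axis of the punch at the end of the cap
- punch_nose (a joint): travel of the nose into the barrel: 0 = out, 0.010 m = fully in. A hidden spring holds it out with about 3 N; the pressing force rises to about 14 N near 3 mm, then the spring snaps: the force falls to about 6 N at 8 mm. The nose comes out again by itself when unloaded.
- rest: wooden rest, fixed, base 150 x 76 x 12 mm, 125 high; origin at the centre of the underside. Two V-notched posts carry the punch at 45 degrees in the rest's xz plane, cap high and towards +x (roughly away from the robot), nose low. Along the axis up from the shoulder, which lugs stop: notches at 5-19 and 76-90 mm, else free for fingers on both sides. A 16 mm wide rail lies 30 mm below the axis.
- rest_low (a point): where the punch's shoulder (punch_shoulder) lies when the punch is seated; (-55, 0, 55) mm in the rest's frame
- rest_high (a point): where the punch's cap end (punch_cap) lies when it is seated; (51, 0, 161) mm in the rest's frame
- blank: bright metal bracket blank, 150 x 100 x 10 mm (x, y, z), 0.85 kg, loose, flat on the table. Origin at the centre of the underside. 13 mm holes are drilled near three corners; at the fourth, (55, -33) mm, only a dark cross of 26 mm is scribed.
- blank_mark (a point): centre of the scribed cross, on the blank's top face
- tub: bystander: plain white lidded tub, 94 mm across, 75 mm high, loose; origin at the centre of the underside
- step_block: bystander: stepped wooden block 96 x 100 x 92 mm, loose; origin at the centre of the underside
- tape_roll: bystander: roll of masking tape lying flat, 92 mm across, 24 mm high, loose; origin at the centre of the underside
Things that resemble listed ones, but are neither listed nor needed, are in the scene too. There is more than one size of the blank; the job needs the larger.

How it is judged:
By the outcome, as a careful person would: the job done as asked, in the order asked, and still so for the second after the job is handed in, with the robot touching nothing.
It also fails if it takes over 72 s, if anything falls off the work surface, if the arm or the gripper's body presses on something with over 40 N, if the wrist force passes 120 N, or if a joint passes its speed limit or range.

### The arm

A 6-joint arm with a two-finger parallel gripper is mounted at the origin on a cart in front of the work surface, level with it; the furniture and walls round the work are solid. World frame = base frame: x ahead of the robot, y to its left, z up, the work surface at z = 0. Lengths are in m, angles in rad, forces in N, time in s.
With the tool pointing down it reaches from about 0.25 to 0.725 m from the base axis. Payload 4 kg.
Tool frame: the origin (TCP) lies at the very end of the fingers, on their centre line; the grasp point (between the pads) lies 19 mm behind it; y points along the fingers, x is the direction in which the jaws open and shut, and the axes are right-handed (so a half turn about y gives the same grasp; the last joint's range is limited). The gripper opens to 85 mm and grips with 20 to 120 N. Pads are 22 mm wide; open, the fingers measure 114 mm over their backs; the gripper's body (76 mm by 85 mm) begins 54 mm behind the grasp point. The pads swing forward as they close: fully open they stand 13 mm farther back than shut.
Start: joints at [1.161, 0.241, 0.005, 1.335, 0, 1.571], TCP at [0.199, 0.459, 0.231] pointing down, gripper open.
Joint ranges: [-2.72, 2.72], [-1.05, 1.87], [-1.09, 1.28], [-1.99, 2.15], [-1.42, 1.44], [-3.14, 3.14]. Speed limits (rad/s): [2.79, 2.79, 3.14, 3.14, 3.14, 3.14].

### API

Orientations are given as a unit quaternion [w, x, y, z].
In Python, from cell import env, set_gripper, solver, eyes gives the robot as it stands. Calls block until the motion is done:
- env.move_pose(position, orientation): joint-space move of the TCP to a pose.
- env.movel(position, rot=None, vel=0.15, threshold=None): straight line of the TCP; rot=None keeps the orientation; vel is the mean speed in m/s. With threshold (N) it stops when the force on the tool has changed by that much, and returns True; else False.
- env.goto_joints(angles): joint-space move.
- set_gripper(opening): finger opening in m; the grip force is fixed at half the most; returns when the fingers have stopped.
- env.pause(seconds).
- solver.ik(position, orientation): joint angles nearest the present ones, or None.
- env.observe(): the state.
- eyes.grab_frame(name): name is "scene" or "top"; returns the picture (420x560x3 uint8, red, green, blue); there is no depth.
- eyes.camera_info(name): a dict with "intrinsics" (3x3 intrinsics, pixels), "camera_from_world" (4x4, takes a point from world to camera coordinates). Camera axes: x right, y up, looking along -z (the intrinsics and any distortion apply to the point x, -y, -z); pixel columns grow to the right and rows downward; lengths in m; the calibration is good to about 2 mm. A picture is of the moment at which its call begins. camera_info takes no time and is no camera call.
A pose or a line that the arm cannot do raises env.PlanningError and nothing moves.
- env.hand_in(): hands the job in, once; it reports no verdict.
The state is a dict: "clock": time; "joint_pos": joint angles; "dq": joint speeds; "effort": joint torques, N m; "tool_pos": TCP position; "eef_rot": TCP orientation; "contact_force": force on the tool from outside, world axes, zero at the start; "wrist_torque": the same for the moment, N m; "width": finger opening in m.
Only numpy, scipy, OpenCV 4.12 (cv2) and the standard library are available. Lean on these libraries where they do the work, as an engineer would, in place of code of your own. Each camera call takes 0.05 s, during which the arm holds its last target.

## Working session

There is one attempt and no reset: what is moved stays moved. The work goes in short steps, each a Python script; the robot and the scene stay as the last script left them, time stands still between calls to the robot, and variables do not carry over. Pictures are saved under pics/ and viewed, and the job is handed in when it is done.

```bash
ls -la; mkdir -p pics; python3 - <<'E'
from cell import env,eyes
import cv2,numpy as np
for n in("scene","top"):
    im=eyes.grab_frame(n); cv2.imwrite(f"pics/{n}0.png",im[:,:,::-1])
    c=eyes.camera_info(n); print(n,{k:(np.round(v,4).tolist() if not isinstance(v,str) else v) for k,v in c.items()})
print(env.observe())
E
```

```text
total 12
drwxr-xr-x  3 agent agent 4096 Dec  7 00:42 .
drwxr-xr-x 23 root  root  4096 Dec  7 00:42 ..
drwxr-xr-x  2 agent agent 4096 Dec  7 00:42 pics
scene {'intrinsics': [[540.3143, 0.0, 272.7636], [0.0, 540.3143, 217.8947], [0.0, 0.0, 1.0]], 'camera_from_world': [[-0.5435, -0.8394, -0.0084, 0.4171], [0.4382, -0.2922, 0.8501, -0.2976], [-0.716, 0.4584, 0.5266, -1.5887], [0.0, 0.0, 0.0, 1.0]]}
top {'intrinsics': [[479.8413, 0.0, 284.6908], [0.0, 479.8413, 206.9974], [0.0, 0.0, 1.0]], 'camera_from_world': [[0.0871, -0.9961, 0.0151, 0.125], [0.7796, 0.0776, 0.6214, -0.4881], [-0.6201, -0.0423, 0.7833, -1.4844], [0.0, 0.0, 0.0, 1.0]]}
{'clock': 0.1, 'joint_pos': array([1.16103670e+00, 2.41338106e-01, 3.85815106e-03, 1.33517187e+00,
       3.61969467e-05, 1.57080344e+00]), 'dq': array([ 0.00079631, -0.0016368 ,  0.00351305, -0.00190486,  0.00011471,
        0.00016407]), 'effort': array([-4.86927074e-04, -3.73137975e+01,  2.53009933e+01,  1.08846740e-02,
       -1.13528310e-05, -5.40088166e-06]), 'tool_pos': array([0.19896335, 0.45810386, 0.23050142]), 'eef_rot': array([-0.5909195 ,  0.5916177 ,  0.38726013, -0.38837126]), 'contact_force': array([ 0.74177144, -0.31094898, -0.38965273]), 'wrist_torque': array([ 0.03619165, -0.00080594,  0.00789617]), 'width': 0.08535055419268087}
```

View pics/scene0.png

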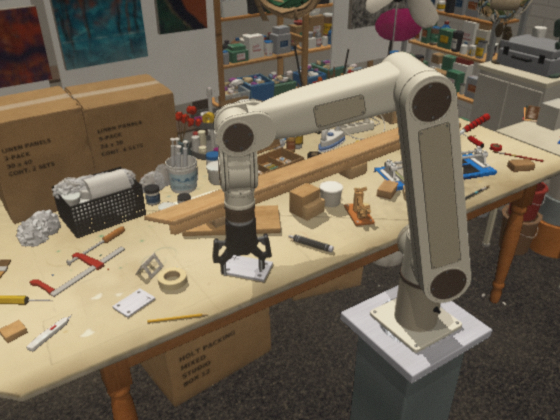

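View pics/top0.png

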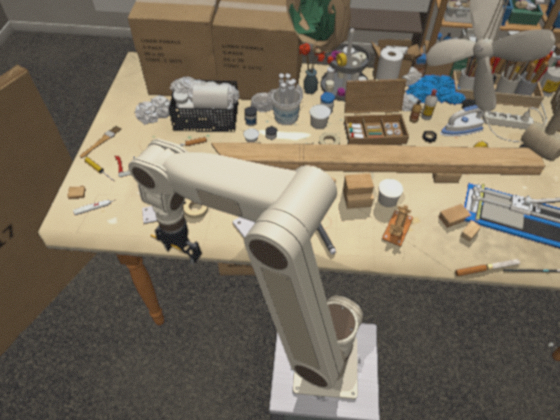

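```bash
cat > h.py <<'E'
from cell import env,set_gripper,solver,eyes
import cv2,numpy as np
from scipy.spatial.transform import Rotation as R
def cam(n):
    c=eyes.camera_info(n); return np.array(c["intrinsics"]),np.array(c["camera_from_world"])
def proj(n,p):
    K,T=cam(n); p=np.atleast_2d(p); q=p@T[:3,:3].T+T[:3,3]; q=q*[1,-1,-1]; u=q@K.T; return u[:,:2]/u[:,2:]
def ray(n,uv):
    K,T=cam(n); d=np.linalg.inv(K)@[uv[0],uv[1],1]; d=d*[1,-1,-1]; Rm=T[:3,:3]; return -Rm.T@T[:3,3],Rm.T@d
def onz(n,uv,z):
    o,d=ray(n,uv); return o+d*(z-o[2])/d[2]
def tri(uv1,uv2):
    o1,d1=ray("scene",uv1);o2,d2=ray("top",uv2)
    A=np.stack([d1,-d2],1); s=np.linalg.lstsq(A,o2-o1,rcond=None)[0]
    a=o1+s[0]*d1;b=o2+s[1]*d2; return (a+b)/2,np.linalg.norm(a-b)
def snap(n,tag,box=None,k=1):
    im=eyes.grab_frame(n); cv2.imwrite(f"pics/{tag}_raw.png",im[:,:,::-1])
    if box:
        x0,y0,x1,y1=box; c=cv2.resize(im[y0:y1,x0:x1],None,fx=k,fy=k,interpolation=cv2.INTER_CUBIC); cv2.imwrite(f"pics/{tag}.png",c[:,:,::-1])
    return im
def st():
    o=env.observe(); print("t%.2f"%o["clock"],"pos",np.round(o["tool_pos"],4),"F",np.round(o["contact_force"],2),"w %.4f"%o["width"]); return o
E
python3 - <<'E'
from h import *
env.goto_joints([1.9,-0.3,0.005,1.335,0,1.571])
st()
snap("scene","s1",(120,120,520,345),2);snap("top","t1",(130,110,530,330),2)
st()
E
```

```text
t1.68 pos [-0.1398  0.4106  0.4889] F [0.03 0.64 0.77] w 0.0849
t1.77 pos [-0.1397  0.4109  0.4888] F [-0.28  0.45 -0.24] w 0.0856
```

View pics/s1.png

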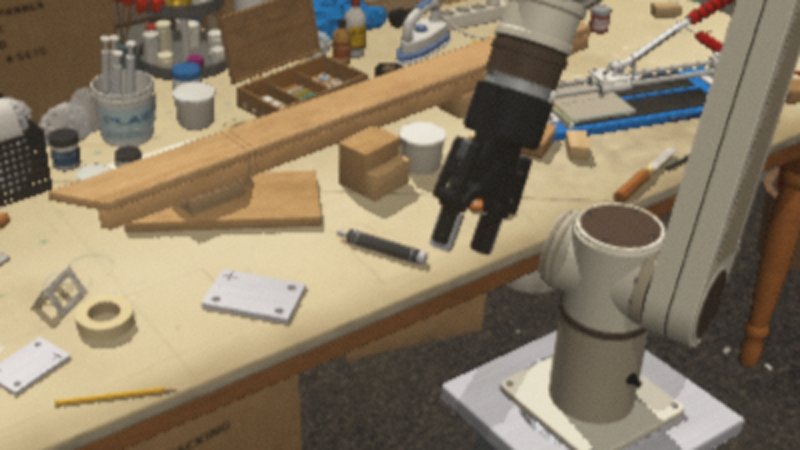

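View pics/t1.png

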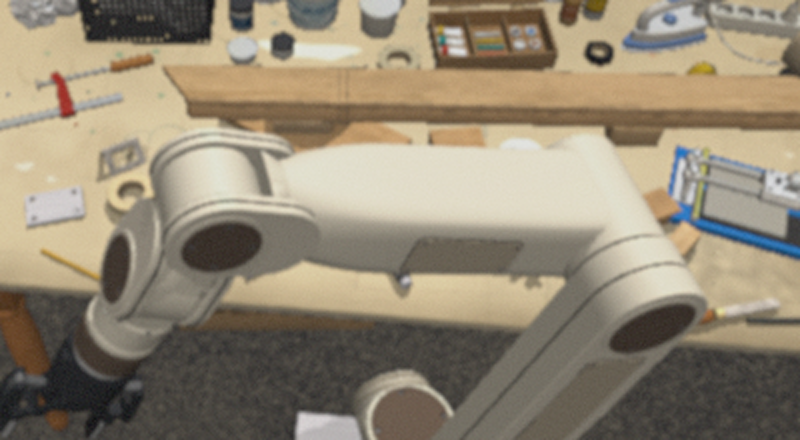

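```bash
python3 - <<'E'
from h import *
a=cv2.imread("pics/scene0.png")[130:290,180:440];b=cv2.imread("pics/top0.png")[165:285,200:460]
cv2.imwrite("pics/s0c.png",cv2.resize(a,None,fx=3,fy=3,interpolation=2));cv2.imwrite("pics/t0c.png",cv2.resize(b,None,fx=3,fy=3,interpolation=2))
f=lambda u,v:(120+u/2,120+v/2)
for u in[(340,233),(425,260),(230,274),(205,302),(290,318),(305,288),(235,272)]: print(onz("scene",f(*u),0.012).round(3))
E
```

```text
[0.548 0.068 0.012]
[ 0.398 -0.007  0.012]
[0.549 0.295 0.012]
[0.503 0.368 0.012]
[0.39  0.274 0.012]
[0.444 0.21  0.012]
[0.549 0.285 0.012]
```

View pics/s0c.png

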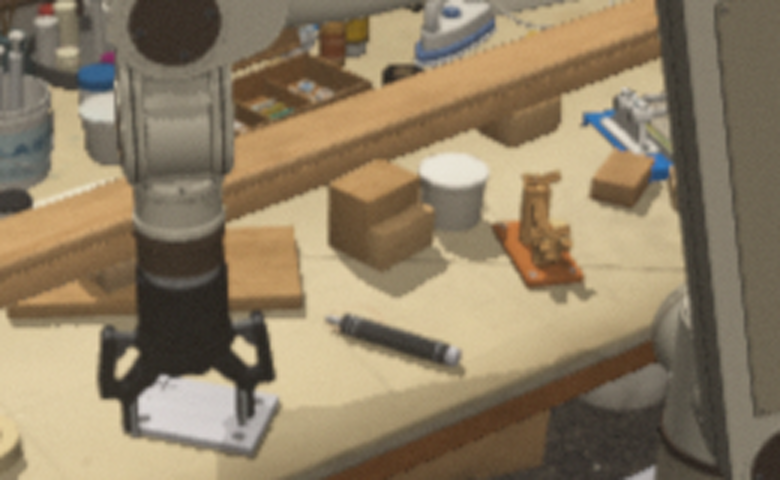

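View pics/t0c.png

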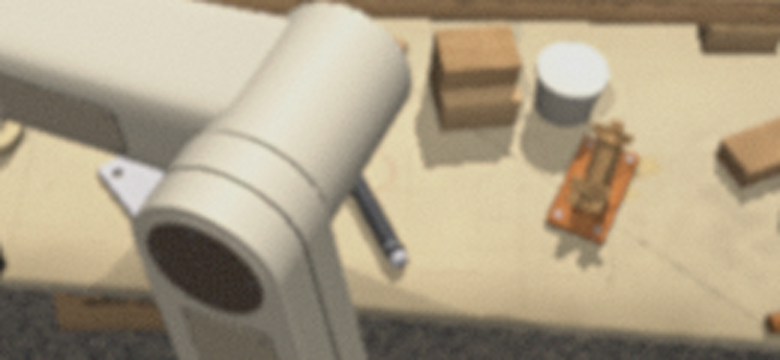

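```bash
python3 - <<'E'
from h import *
a=cv2.imread("pics/scene0.png")[180:240,335:385];b=cv2.imread("pics/top0.png")[195:260,370:430]
c=cv2.imread("pics/s1_raw.png")[225:290,210:345]
A=cv2.resize(a,None,fx=9,fy=9,interpolation=2);B=cv2.resize(b,None,fx=9,fy=9,interpolation=2)
cv2.imwrite("pics/ra.png",A);cv2.imwrite("pics/rb.png",B)
cv2.imwrite("pics/bl.png",cv2.resize(c,None,fx=5.9,fy=5.9,interpolation=2))
E
```

```text
(no output)
```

View pics/ra.png

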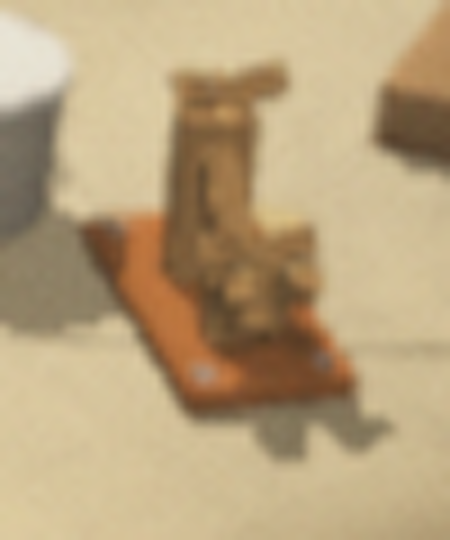

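View pics/rb.png

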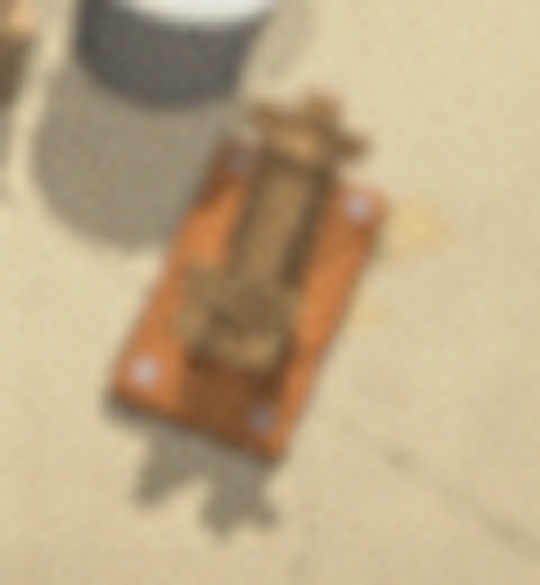

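View pics/bl.png

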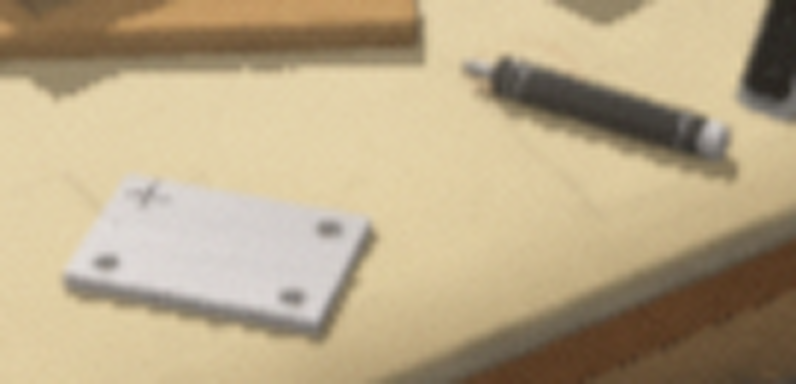

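```bash
python3 - <<'E'
from h import *
f=lambda u,s,x,y:(x+(u[0]+.5)/s-.5,y+(u[1]+.5)/s-.5)
print("scene");S=[onz("scene",f(u,9,335,180),0.0125) for u in[(112,230),(205,372),(320,358)]]
for p in S: print(p.round(4))
print("top");T=[onz("top",f(u,9,370,195),0.0125) for u in[(240,158),(360,206),(145,370),(262,418)]]
for p in T: print(p.round(4))
T=np.array(T);c=T.mean(0);d=(T[0]+T[1]-T[2]-T[3]);print("centre",c,"yaw",np.degrees(np.arctan2(d[1],d[0])), np.linalg.norm(T[0]-T[2]),np.linalg.norm(T[0]-T[1]))
print("corners top");
for u in[(228,133),(385,200),(112,395),(272,462)]: print(onz("top",f(u,9,370,195),0.012).round(4))
print("punch");
for u in[(465,68),(722,143),(500,80),(697,138)]: print(onz("scene",f(u,5.9,210,225),0.012).round(4))
print("blank cross, holes")
for u in[(150,194),(330,229),(106,262),(292,296)]: print(onz("scene",f(u,5.9,210,225),0.010).round(4))
E
```

```text
scene
[ 0.6067 -0.2446  0.0125]
[ 0.4946 -0.2019  0.0125]
[ 0.4764 -0.2491  0.0125]
top
[ 0.6159 -0.2512  0.0125]
[ 0.5949 -0.3006  0.0125]
[ 0.5005 -0.2059  0.0125]
[ 0.4811 -0.2525  0.0125]
centre [ 0.54806391 -0.2525587   0.0125    ] yaw -22.18726705007356 0.12401361262762821 0.053655152736453625
corners top
[ 0.6295 -0.247   0.012 ]
[ 0.5996 -0.3116  0.012 ]
[ 0.4869 -0.1919  0.012 ]
[ 0.46   -0.2554  0.012 ]
punch
[0.5536 0.0712 0.012 ]
[ 0.4042 -0.0099  0.012 ]
[0.531  0.0609 0.012 ]
[ 0.4164 -0.0008  0.012 ]
blank cross, holes
[0.5486 0.2948 0.01  ]
[0.4625 0.2262 0.01  ]
[0.5058 0.3473 0.01  ]
[0.4219 0.2767 0.01  ]
```

```bash
python3 - <<'E'
from h import *
f=lambda u,s,x,y:(x+(u[0]+.5)/s-.5,y+(u[1]+.5)/s-.5)
for a,b in[((112,230),(240,158)),((205,372),(145,370)),((320,358),(262,418))]:
    print(tri(f(a,9,335,180),f(b,9,370,195)))
r=R.from_quat(np.array([-0.5909195 ,  0.5916177 ,  0.38726013, -0.38837126])[[1,2,3,0]]).as_matrix();print(r.round(3))
tcp=np.array([0.19896335, 0.45810386, 0.23050142])
for n in("scene","top"):
    for dx in(-.0427,.0,.0427):
        print(n,proj(n,tcp+r[:,0]*dx-r[:,1]*.013).round(1))
im=cv2.imread("pics/scene0.png")[230:290,200:290];cv2.imwrite("pics/fs.png",cv2.resize(im,None,fx=8,fy=8,interpolation=2))
im=cv2.imread("pics/top0.png")[210:270,140:230];cv2.imwrite("pics/ft.png",cv2.resize(im,None,fx=8,fy=8,interpolation=2))
E
```

```text
(array([ 0.61952115, -0.25367287,  0.00487661]), np.float64(0.004223363269279645))
(array([ 0.50221766, -0.20728694,  0.0077604 ]), np.float64(0.0029575939928371373))
(array([ 0.482592  , -0.25381066,  0.00851422]), np.float64(0.0023006450929858387))
[[ 0.398 -0.001 -0.917]
 [ 0.917 -0.002  0.398]
 [-0.002 -1.     0.   ]]
scene [[259.  269.3]]
scene [[242.6 271.1]]
scene [[226.1 272.9]]
top [[192.8 261.7]]
top [[181.  255.8]]
top [[169.5 250. ]]
```

View pics/fs.png

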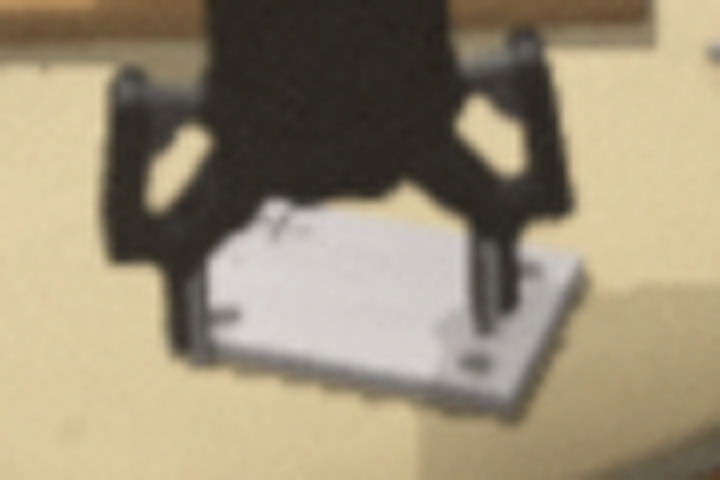

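View pics/ft.png

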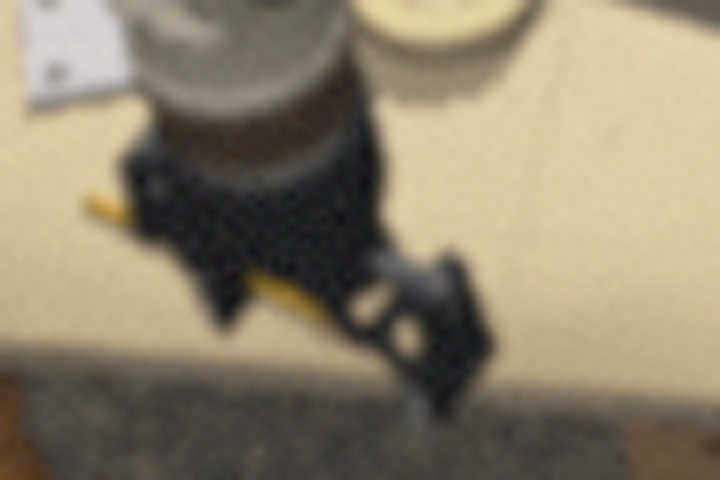

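```bash
python3 - <<'E'
from h import *
f=lambda u,s,x,y:(x+(u[0]+.5)/s-.5,y+(u[1]+.5)/s-.5)
im=cv2.imread("pics/top0.png")[210:260,225:345];cv2.imwrite("pics/tc.png",cv2.resize(im,None,fx=6.6,fy=6.6,interpolation=2))
T=[f(u,9,370,195) for u in[(240,158),(145,370),(262,418)]]
for t,s in zip(T,[(112,230),(205,372),(320,358)]):
    print("scene obs-pred",np.array(f(s,9,335,180))-proj("scene",onz("top",t,.0125)))
t=f((118,173),3,200,165);p=onz("top",t,.010);print(p,np.array(f((106,262),5.9,210,225))-proj("scene",p))
E
```

```text
scene obs-pred [[0.17032074 1.44488153]]
scene obs-pred [[0.19967394 0.99663557]]
scene obs-pred [[0.13367136 0.80640426]]
[0.50986398 0.34296567 0.01      ] [[-0.56780494  1.06228873]]
```

View pics/tc.png

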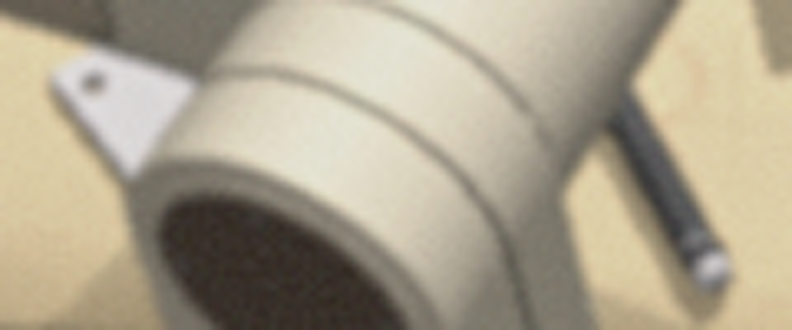

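```bash
python3 - <<'E'
from h import *
im=cv2.imread("pics/s1_raw.png"); h=cv2.cvtColor(im,cv2.COLOR_BGR2GRAY)
m=np.zeros_like(h); m[230:255,288:335]=(h[230:255,288:335]<100)*255
n,l,s,c=cv2.connectedComponentsWithStats(m); 
i=1+np.argmax(s[1:,4]); print(s[i],c[i])
ys,xs=np.where(l==i); pts=np.stack([xs,ys],1).astype(np.float32)
vx,vy,x0,y0=cv2.fitLine(pts,cv2.DIST_L2,0,.01,.01).ravel()
t=(pts-[x0,y0])@[vx,vy]; 
for tt in(t.min(),0,t.max()): print((x0+tt*vx,y0+tt*vy),onz("scene",(x0+tt*vx,y0+tt*vy),.013).round(4))
a=onz("scene",(x0+t.min()*vx,y0+t.min()*vy),.013);b=onz("scene",(x0+t.max()*vx,y0+t.max()*vy),.013)
d=b-a if b[0]<a[0] else a-b
print("len",np.linalg.norm(d),"cap heading",np.degrees(np.arctan2(d[1],d[0])))
rest=np.array([0.548,-0.2526]);yr=np.radians(-22.2);rx=np.array([np.cos(yr),np.sin(yr),0]);Z=np.array([0,0,1.])
ph=np.radians(208.4);ca=np.array([np.cos(ph),np.sin(ph),0])
for e in(1,-1):
    print("eps",e)
    print("table",solver.ik([.50,.035,.05],quat(-Z,e*ca)))
    g=np.array([*rest,0])+rx*(-.055+.707*.047)+Z*(.055+.707*.047)
    y=rx-Z
    print("rest1",solver.ik(g+unit(y)*.015,quat(y,e*(rx+Z))), solver.ik(g-unit(y)*.06,quat(y,e*(rx+Z))))
    for phi in(45,55,60,90):
        # angle between -tool y and punch axis
        th=np.radians(45+phi) # elevation of -y measured from rx
        yy=-(rx*np.cos(th)+Z*np.sin(th)); 
        q=solver.ik(g+yy*.012,quat(yy,e*(rx+Z)));print("rest2",phi,None if q is None else q.round(2))
        for w in(0,20,28,40,60,-20):
            hd=np.array([np.cos(np.radians(w)),np.sin(np.radians(w)),0])
            yp=np.sin(np.radians(phi))*hd-np.cos(np.radians(phi))*Z
            q=solver.ik(np.array([.5542,.2917,.083])+yp*.012,quat(yp,e*Z));
            if q is not None: print("  press",w,q.round(2))
E
```

```text
[293 236  37  16 234] [311.05555556 243.2008547 ]
(np.float32(293.11438), np.float32(237.63153)) [0.5407 0.0595 0.013 ]
(np.float32(311.05554), np.float32(243.20085)) [0.4765 0.0269 0.013 ]
(np.float32(329.63104), np.float32(248.96709)) [ 0.4121 -0.0058  0.013 ]
len 0.1442351320343236 cap heading -153.0951289732543
eps 1
table [ 0.069886    0.39993534 -0.2809791   0.88988189  0.         -0.42578751]
rest1 [-0.45847009  0.27494384 -0.86029001 -0.34857413  0.05018841  3.09134091] [-0.47004304  0.04653517 -0.91505295 -0.17448315  0.05835961  3.0831334 ]
rest2 45 [-0.43  0.51 -0.02  1.04  0.    3.1 ]
  press 0 [ 0.7   0.38 -0.65 -0.11 -0.47 -2.61]
  press 20 [ 0.55  0.34 -0.75 -0.3  -0.14 -3.  ]
  press 28 [ 0.48  0.34 -0.76 -0.31  0.    3.14]
  press 40 [ 0.38  0.35 -0.74 -0.27  0.22  2.91]
  press 60 [ 0.25  0.39 -0.61 -0.03  0.53  2.51]
  press -20 [ 0.79  0.46 -0.43  0.28 -0.7  -2.15]
rest2 55 [-0.44  0.4  -0.22  0.78  0.01  3.09]
  press 0 [ 0.75  0.45 -0.77 -0.46 -0.59 -2.65]
  press 20 [ 0.57  0.44 -0.9  -0.71 -0.18 -3.02]
  press 28 [ 0.48  0.44 -0.91 -0.73  0.01  3.14]
  press 4
[... 1335 characters left out ...]
.71 -0.18  0.13]
  press 28 [ 0.48  0.44 -0.91 -0.73  0.01 -0.  ]
  press 40 [ 0.36  0.44 -0.88 -0.68  0.28 -0.2 ]
  press 60 [ 0.19  0.46 -0.72 -0.36  0.67 -0.58]
  press -20 [ 0.85  0.51 -0.51  0.06 -0.87  0.97]
rest2 60 [-0.44  0.35 -0.32  0.64  0.01 -0.05]
  press 0 [ 0.77  0.51 -0.82 -0.66 -0.65  0.45]
  press 20 [ 0.57  0.52 -0.96 -0.94 -0.2   0.11]
  press 28 [ 0.48  0.52 -0.97 -0.96  0.01 -0.  ]
  press 40 [ 0.34  0.52 -0.94 -0.9   0.3  -0.18]
  press 60 [ 0.17  0.51 -0.78 -0.55  0.73 -0.54]
  press -20 [ 0.87  0.55 -0.55 -0.07 -0.95  0.94]
rest2 90 [-0.46  0.27 -0.86 -0.34  0.05 -0.05]
  press 60 [ 0.1   1.13 -0.82 -1.95  0.95 -0.  ]
  press -20 [ 0.95  1.09 -0.65 -1.74 -1.3   0.  ]
```

```bash
cat >> h.py <<'E'
Z=np.array([0,0,1.])
yr=np.radians(-22.2);rx=np.array([np.cos(yr),np.sin(yr),0]);REST=np.array([0.548,-0.2526,0])
ph=np.radians(-152.2);CA=np.array([np.cos(ph),np.sin(ph),0])
MID=np.array([.4785,.0253,.012])
E
python3 - <<'E'
from h import *
g=MID-CA*.0205; g[2]=.11
env.move_pose(g,quat(-Z,-CA)); st()
snap("scene","s2",(220,180,370,290),5);snap("top","t2",(230,140,380,250),5)
E
```

```text
t4.67 pos [0.4969 0.0356 0.1105] F [ 0.87 -0.65 -1.07] w 0.0855
```

View pics/s2.png

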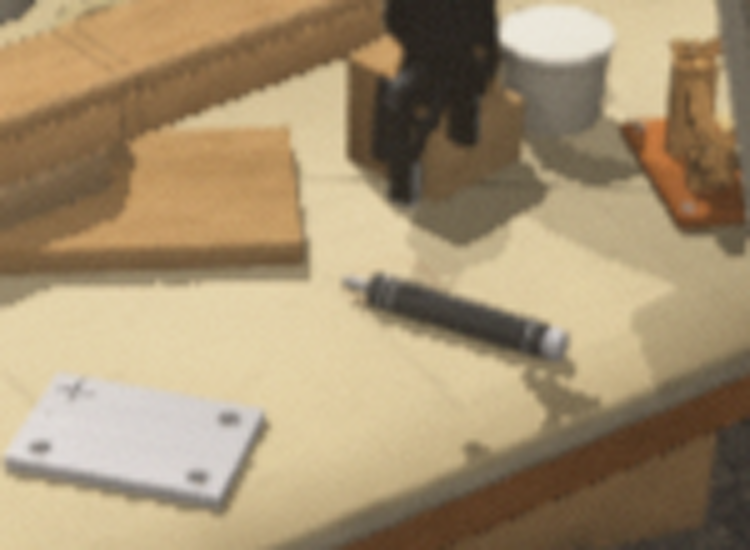

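View pics/t2.png

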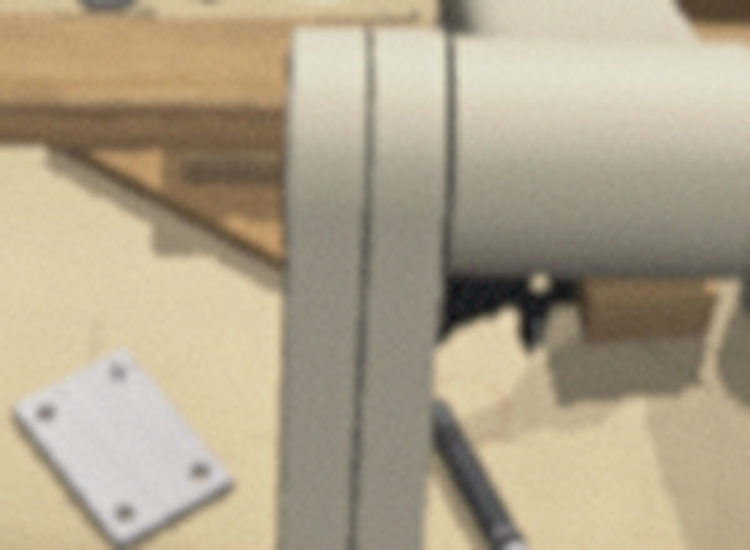

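```bash
python3 - <<'E'
from h import *
f=lambda u,s,x,y:(x+(u[0]+.5)/s-.5,y+(u[1]+.5)/s-.5)
T=[onz("top",f(u,5,230,140),.01) for u in[(118,372),(200,470),(46,412),(124,511)]]
S=[onz("scene",f(u,5,220,180),.01) for u in[(75,389),(229,418),(40,446),(198,477)]]
for a,b in zip(T,S):print(a.round(4),b.round(4))
im=cv2.imread("pics/t2_raw.png");g=cv2.cvtColor(im,cv2.COLOR_BGR2GRAY)
for v in range(224,246,4):
    r=g[v,312:345];i=np.where(r<95)[0]+312
    i=i[i>316]; 
    if len(i): p=onz("top",(i.mean(),v),.014);d=p-MID;s=d@CA;print(v,i.min(),i.max(),"along %.4f lateral %.4f"%(s,CA[0]*d[1]-CA[1]*d[0]))
r=quat(-Z,-CA);M=R.from_quat(r[[1,2,3,0]]).as_matrix();tcp=np.array([0.4969,0.0356,0.1105])
for s in(-1,1): print("tip pred",(proj("scene",tcp+M[:,0]*s*.0427+Z*.013)-[220,180])*5,(proj("top",tcp+M[:,0]*s*.0427+Z*.013)-[230,140])*5)
E
```

```text
[0.5544 0.2949 0.01  ] [0.5553 0.2926 0.01  ]
[0.4695 0.2228 0.01  ] [0.4689 0.2226 0.01  ]
[0.5113 0.3439 0.01  ] [0.5119 0.3438 0.01  ]
[0.4277 0.2741 0.01  ] [0.4255 0.274  0.01  ]
224 317 317 along -0.0553 lateral 0.0013
228 317 322 along -0.0349 lateral 0.0020
232 319 324 along -0.0156 lateral 0.0010
236 321 326 along 0.0036 lateral 0.0001
240 323 328 along 0.0224 lateral -0.0009
244 325 329 along 0.0404 lateral -0.0035
tip pred [[404.23065838 202.39760966]] [[409.01312948 383.04769867]]
tip pred [[459.09619009 145.79439826]] [[517.87249988 347.05906865]]
```

```bash
sed -i 's/radians(-152.2)/radians(-153.2)/' h.py; python3 - <<'E'
from h import *
g=MID-CA*.0205; q=quat(-Z,-CA)
env.movel([g[0],g[1],.02],q,vel=.15)
print(env.movel([g[0],g[1],.004],vel=.05,threshold=8)); st()
set_gripper(0.015); st()
env.movel([g[0],g[1],.09],vel=.15);o=st(); print(R.from_quat(o["eef_rot"][[1,2,3,0]]).as_matrix().round(3), R.from_quat(q[[1,2,3,0]]).as_matrix().round(3))
snap("scene","s3",(220,160,370,270),5);snap("top","t3",(230,140,380,250),5)
E
```

```text
False
t5.98 pos [0.4964 0.0345 0.0037] F [ 0.16 -0.46 -0.8 ] w 0.0855
t6.58 pos [0.4972 0.0345 0.0044] F [ 0.33 -0.41  3.91] w 0.0223
t7.30 pos [0.4959 0.0345 0.0891] F [-0.16  0.44 -3.09] w 0.0224
[[ 0.451 -0.002  0.893]
 [-0.893 -0.     0.451]
 [-0.001 -1.    -0.002]] [[ 0.451 -0.     0.893]
 [-0.893 -0.     0.451]
 [ 0.    -1.    -0.   ]]
```

View pics/s3.png

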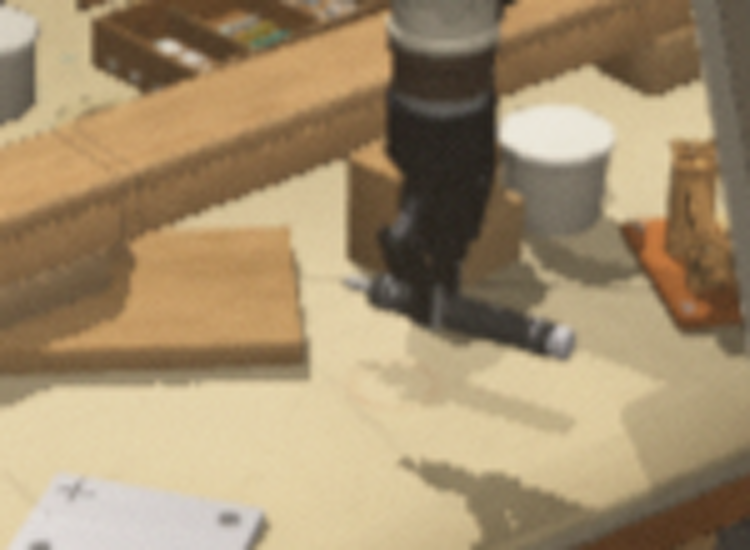

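```bash
python3 - <<'E'
from h import *
f=lambda u,s,x,y:(x+(u[0]+.5)/s-.5,y+(u[1]+.5)/s-.5)
tcp=np.array([.4959,.0345,.0891]);n=np.array([-CA[1],CA[0],0])
for nm,u in[("tip",(345,282)),("noseend of barrel",(374,289)),("cap end",(573,346)),("barrel/cap",(553,339))]:
    o,d=ray("scene",f(u,5,220,160)); p=o+d*((tcp-o)@n)/(d@n); print(nm,"along %.4f z-tcp %.4f"%((p-tcp)@CA,p[2]-tcp[2]))
E
```

```text
tip along -0.0716 z-tcp 0.0078
noseend of barrel along -0.0484 z-tcp 0.0090
cap end along 0.1047 z-tcp 0.0101
barrel/cap along 0.0897 z-tcp 0.0110
```

```bash
cat >> h.py <<'E'
AR=unit(rx+Z); YR=unit(rx-Z); LOW=REST+rx*(-.055)+Z*.055
def seat1(da,dp): return LOW+AR*(.0475+da)+YR*(.008-dp)
QR1=quat(YR,-AR)
E
python3 - <<'E'
from h import *
o=st();p=o["tool_pos"]
p1=seat1(.006,.07);print(p1, solver.ik(p1,QR1))
env.movel([p[0],p[1],.2],vel=.25)
env.move_pose(p1,QR1);st()
snap("scene","s4",(330,120,450,240),5);snap("top","t4",(330,130,480,250),5)
E
```

```text
t7.40 pos [0.4955 0.0345 0.0885] F [-0.05  0.47 -2.05] w 0.0224
[ 0.49151226 -0.22954778  0.13667083] [-0.4692423   0.03718272 -0.8995793  -0.14969003  0.05779436 -0.05789113]
t10.37 pos [ 0.4916 -0.2294  0.1365] F [ 0.58 -0.56 -1.74] w 0.0224
```

View pics/s4.png

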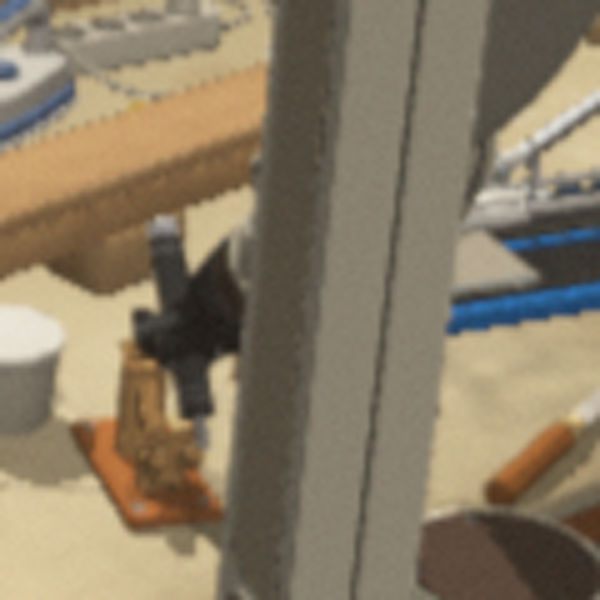

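View pics/t4.png

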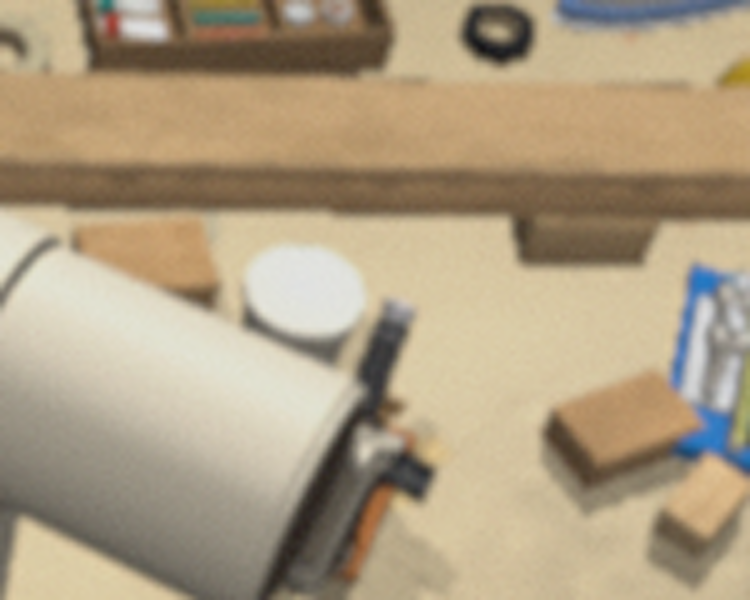

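```bash
python3 - <<'E'
from h import *
tcp=np.array([.4916,-.2294,.1365]); c=tcp-YR*.008
for nm,s in[("tip",-.0475-.026),("shoulder",-.0475),("cap",.15-.0475)]:
    p=c+AR*s; print(nm,p.round(4),((proj("scene",p)-[330,120])*5).round(0),((proj("top",p)-[330,130])*5).round(0))
E
```

```text
tip [ 0.4382 -0.2076  0.0902] [[202. 451.]] [[305. 537.]]
shoulder [ 0.4553 -0.2146  0.1086] [[196. 416.]] [[319. 503.]]
cap [ 0.5535 -0.2546  0.2146] [[160. 221.]] [[399. 302.]]
```

```bash
python3 - <<'E'
from h import *
env.movel(seat1(.006,.008),QR1,vel=.15);st()
print(env.movel(seat1(.006,-.003),vel=.03,threshold=5));o=st()
print("dp",-(o["tool_pos"]-seat1(.006,0))@YR)
p=o["tool_pos"]
print(env.movel(p-AR*.014,vel=.03,threshold=5));o=st()
d=o["tool_pos"]-seat1(0,0);print("da %.4f dp %.4f lat %.4f"%(d@AR,-d@YR,d@np.cross(AR,YR)))
snap("scene","s5",(330,120,450,240),5);snap("top","t5",(330,130,480,250),5)
E
```

```text
t11.03 pos [ 0.5317 -0.2458  0.0923] F [-0.37  0.31 -2.06] w 0.0220
True
t11.33 pos [ 0.5363 -0.2477  0.0894] F [-0.74  0.46  2.46] w 0.0228
dp 0.002435278477065841
True
t11.68 pos [ 0.5302 -0.2452  0.0831] F [ 1.02 -1.35  2.46] w 0.0221
da -0.0023 dp 0.0026 lat 0.0001
```

View pics/s5.png

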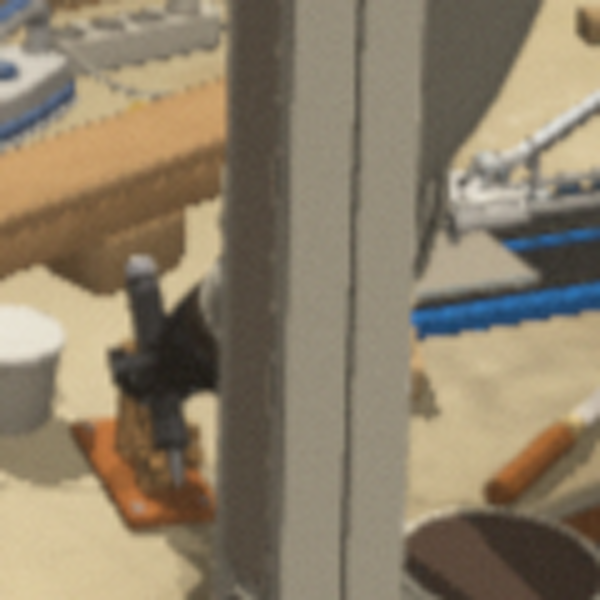

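View pics/t5.png

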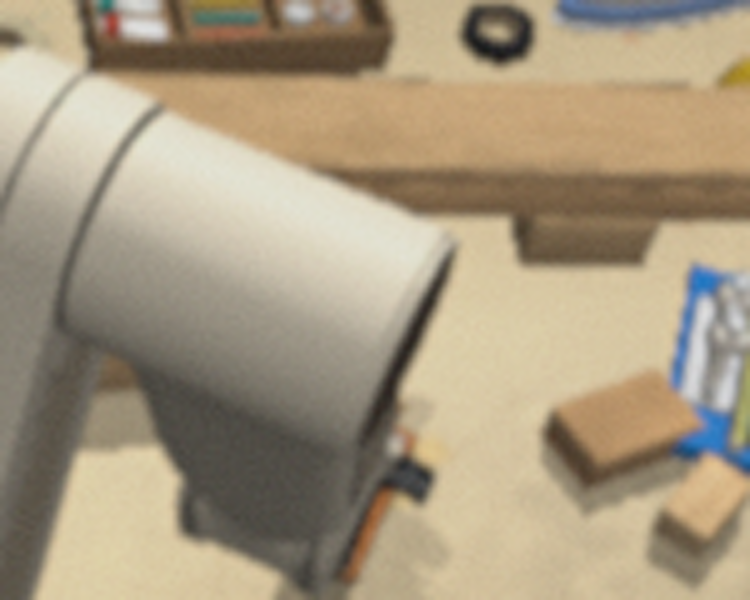

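```bash
sed -i 's/REST=np.array(\[0.548,-0.2526,0\])/REST=np.array([0.5449,-0.2513,0])/' h.py; python3 - <<'E'
from h import *
set_gripper(0.06); o=st()
env.movel(o["tool_pos"]-YR*.1,vel=.2);st()
snap("scene","s6",(330,120,450,240),5);snap("top","t6",(330,130,480,250),5)
p0=LOW;
for nm,s in[("tip",-.026),("shoulder",0),("barrelend",.135),("cap",.15)]:
    p=LOW+AR*s;print(nm,((proj("scene",p)-[330,120])*5).round(0),((proj("top",p)-[330,130])*5).round(0))
E
```

```text
t12.23 pos [ 0.5295 -0.2448  0.0821] F [ 0.05 -0.36 -0.13] w 0.0602
t12.88 pos [ 0.4645 -0.2183  0.1533] F [-0.05  0.55  0.06] w 0.0600
tip [[177. 484.]] [[310. 538.]]
shoulder [[171. 451.]] [[324. 505.]]
barrelend [[140. 280.]] [[393. 331.]]
cap [[136. 261.]] [[401. 311.]]
```

View pics/s6.png

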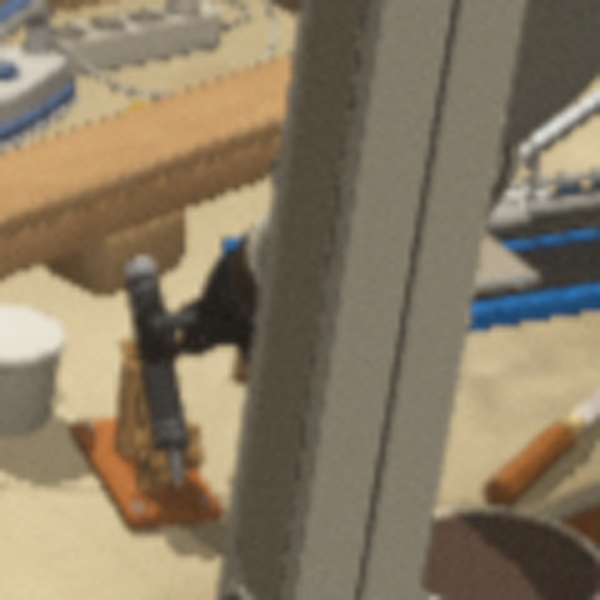

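View pics/t6.png

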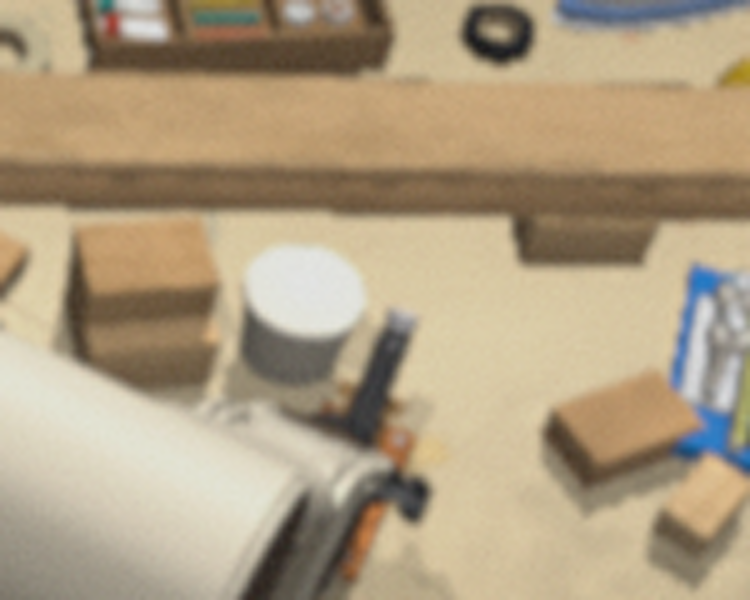

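```bash
cat >> h.py <<'E'
PHI=np.radians(55); th=np.radians(45)+PHI
Y2=-(rx*np.cos(th)+Z*np.sin(th)); Q2=quat(Y2,-AR); DEP=.013
def seat2(da,up): return LOW+AR*(.0475+da)+Y2*(DEP-up)
E
python3 - <<'E'
from h import *
p=seat2(0,.10);print(solver.ik(p,Q2),p)
o=st();env.movel(o["tool_pos"]-YR*.03+Z*.03,vel=.25)
env.move_pose(p,Q2);st()
print(env.movel(seat2(0,0),vel=.12,threshold=8));st()
snap("scene","s7",(330,120,450,240),5)
E
```

```text
[-0.43991187  0.26501497 -0.13144319  1.0000404   0.00910359 -0.05165339] [ 0.51108737 -0.23750132  0.17426585]
t12.98 pos [ 0.4643 -0.2181  0.1521] F [0.25 0.67 0.72] w 0.0601
t14.19 pos [ 0.51   -0.237   0.1715] F [0.05 0.06 0.06] w 0.0600
False
t15.18 pos [ 0.5276 -0.2443  0.0767] F [ 1.03 -0.22  0.3 ] w 0.0599
```

View pics/s7.png

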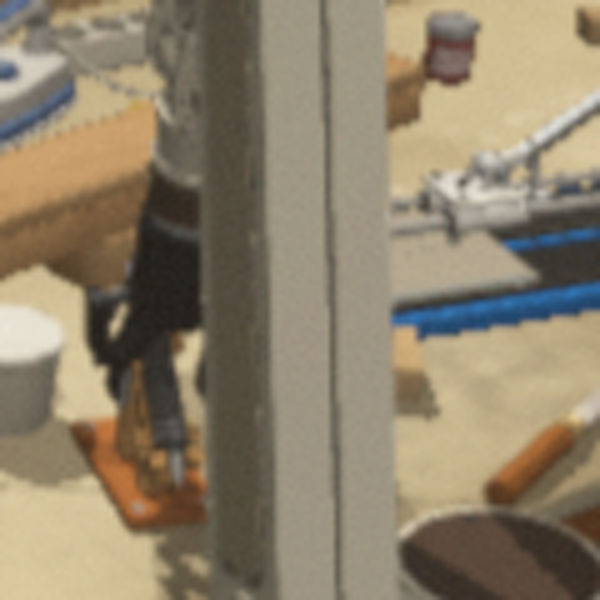

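```bash
python3 - <<'E'
from h import *
set_gripper(0.015); o=st()
p=o["tool_pos"]-YR*.06
env.movel(p,vel=.12);st()
B=np.array([.5548,.2938,.01]) # cross rough
hd=np.array([np.cos(np.radians(28)),np.sin(np.radians(28)),0])
YP=np.sin(PHI)*hd-np.cos(PHI)*Z; QP=quat(YP,-Z)
g=B+Z*(.0735+.08)+YP*DEP
print(solver.ik(g,QP),g)
env.movel(p+Z*.12,vel=.25)
env.move_pose(g,QP);st()
snap("scene","s8",(200,140,320,290),4);snap("top","t8",(170,100,370,250),4)
E
```

```text
t15.64 pos [ 0.5275 -0.2442  0.0766] F [-2.09  0.44  5.77] w 0.0227
t16.29 pos [ 0.4881 -0.2281  0.1186] F [ 0.1  -0.13 -2.52] w 0.0230
[ 0.48599146  0.21176686 -0.83432502 -0.43522493  0.00221231 -0.00154908] [0.56420249 0.29879939 0.15604351]
t18.84 pos [0.5647 0.2983 0.156 ] F [ 0.78 -0.82 -2.32] w 0.0226
```

View pics/s8.png

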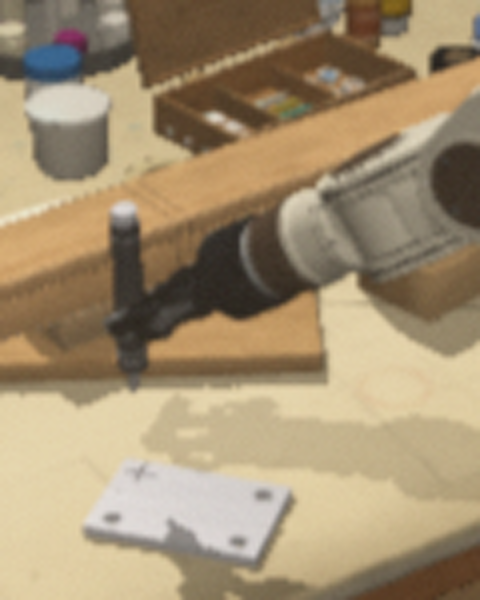

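View pics/t8.png

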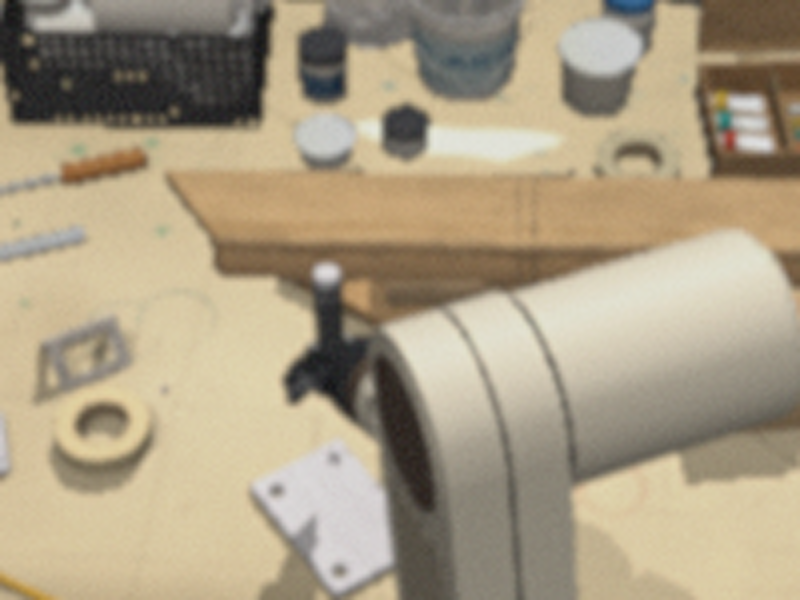

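```bash
python3 - <<'E'
from h import *
f=lambda u,s,x,y:(x+(u[0]+.5)/s-.5,y+(u[1]+.5)/s-.5)
hd=np.array([np.cos(np.radians(28)),np.sin(np.radians(28)),0])
YP=np.sin(PHI)*hd-np.cos(PHI)*Z
o=env.observe();M=R.from_quat(o["eef_rot"][[1,2,3,0]]).as_matrix();print("tilt err of tool deg",np.degrees(np.arccos(M[:,1]@YP)))
c=o["tool_pos"]-YP*DEP
for nm,s in[("tip",-.0475-.026),("shoulder",-.0475),("barrelend",.135-.0475),("cap",.15-.0475)]:
    p=c+Z*s; print(nm,p.round(4),((proj("scene",p)-[200,140])*4).round(1),((proj("top",p)-[170,100])*4).round(1))
a=f((124,209),4,200,140);b=f((326,269),4,170,100);print("cap tri",tri(a,b))
im=cv2.imread("pics/s8_raw.png")[185:245,212:262];cv2.imwrite("pics/s8z.png",cv2.resize(im,None,fx=10,fy=10,interpolation=2))
im=cv2.imread("pics/t8_raw.png")[160:210,230:280];cv2.imwrite("pics/t8z.png",cv2.resize(im,None,fx=10,fy=10,interpolation=2))
# blank rigid fit
T=[onz("top",f(u,5,230,140),.01) for u in[(118,372),(200,470),(46,412),(124,511)]]
S=[onz("scene",f(u,5,220,180),.01) for u in[(75,389),(229,418),(40,446),(198,477)]]
m=np.array([[55,-33],[-55,-33],[55,33],[-55,33]])/1e3
for X in(T,S,(np.array(T)+S)/2):
    X=np.array(X)[:,:2];U,_,V=np.linalg.svd((m-m.mean(0)).T@(X-X.mean(0)));Rm=V.T@U.T;t=X.mean(0)-Rm@m.mean(0)
    print("blank",t,np.degrees(np.arctan2(Rm[1,0],Rm[0,0])),"mark",Rm@m[0]+t,"res",np.linalg.norm(X-(m@Rm.T+t),axis=1).round(4))
E
```

```text
tilt err of tool deg 0.0701602089212946
tip [0.5555 0.2933 0.0903] [[133.2 391.5]] [[331.5 402.1]]
shoulder [0.5555 0.2933 0.1163] [[131.8 365.4]] [[330.5 384.1]]
barrelend [0.5555 0.2933 0.2513] [[123.8 223.3]] [[324.6 283.4]]
cap [0.5555 0.2933 0.2663] [[122.8 206.7]] [[323.9 271.4]]
cap tri (array([0.55940625, 0.29272504, 0.26491533]), np.float64(0.003092863166755124))
blank [0.4907471  0.28392825] 40.12479525372538 mark [0.55406944 0.29414005] res [0.0008 0.0006 0.0007 0.0005]
blank [0.49040035 0.28326178] 39.3181601081161 mark [0.55386018 0.29258112] res [0.0014 0.0003 0.0002 0.0015]
blank [0.49057372 0.28359501] 39.719076490121815 mark [0.55396679 0.29335817] res [0.001  0.0004 0.0003 0.0006]
```

View pics/s8z.png

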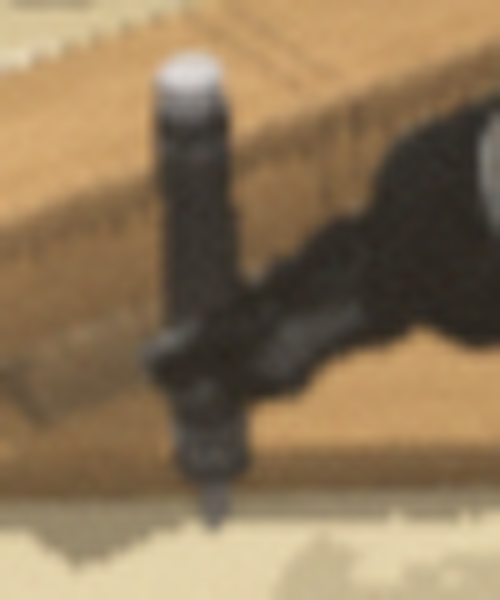

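View pics/t8z.png

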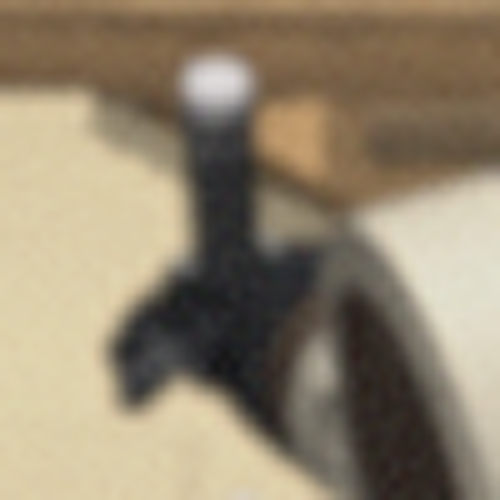

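```bash
cat >> h.py <<'E'
hd=np.array([np.cos(np.radians(28)),np.sin(np.radians(28)),0])
YP=np.sin(PHI)*hd-np.cos(PHI)*Z; QP=quat(YP,-Z)
MARK=np.array([.5543,.2935,.01])
E
python3 - <<'E'
from h import *
g=MARK+Z*(.0735+.006)+YP*DEP
print(env.movel(g,QP,vel=.12,threshold=8));o=st();print(o["tool_pos"]-g)
snap("scene","s9");snap("top","t9")
for n,b,in(("scene",(215,215)),("top",(235,165))):
    im=cv2.imread(f"pics/{n[0]}9_raw.png")[b[1]:b[1]+60,b[0]:b[0]+60];cv2.imwrite(f"pics/{n[0]}9z.png",cv2.resize(im,None,fx=10,fy=10,interpolation=2))
    c=o["tool_pos"]-YP*DEP
    for nm,p in(("tip",c-Z*.0735),("sh",c-Z*.0475),("mark",MARK)):print(n,nm,((proj(n,p)-b)*10).round(0))
E
```

```text
False
t19.71 pos [0.5643 0.2986 0.0826] F [ 0.59 -0.17 -2.37] w 0.0223
[5.93095202e-04 6.04786155e-05 5.46053983e-04]
scene tip [[193. 410.]]
scene sh [[190. 347.]]
scene mark [[195. 426.]]
top tip [[185. 479.]]
top sh [[182. 437.]]
top mark [[185. 491.]]
```

View pics/s9z.png

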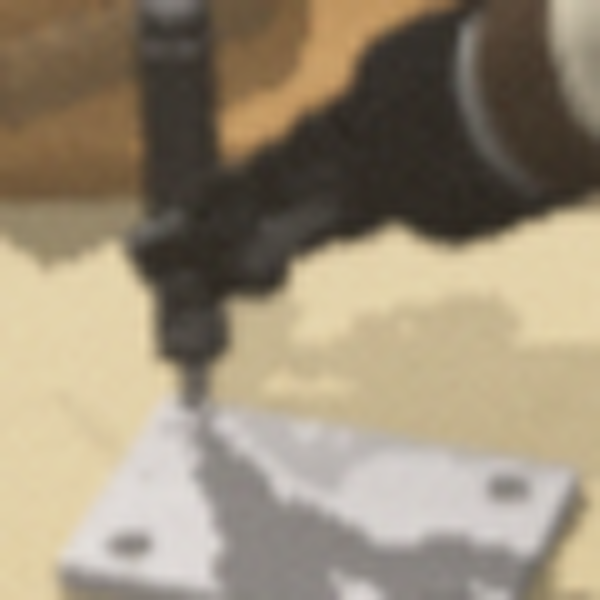

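View pics/t9z.png

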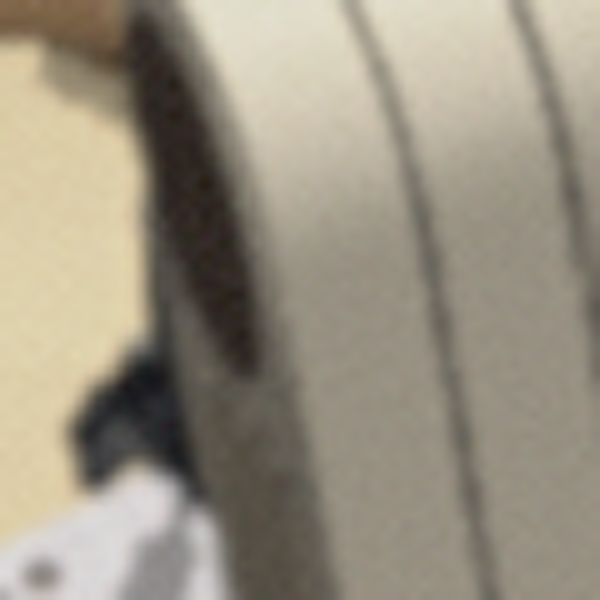

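```bash
python3 - <<'E'
from h import *
g=MARK+Z*(.0735+.006)+YP*DEP
f0=env.observe()["contact_force"][2]
hit=env.movel(g-Z*.012,vel=.01,threshold=2.0);o=st();zc=o["tool_pos"][2];print(hit,"F0",f0)
cmd=zc-.0005
for k in range(5):
    cmd-=.001
    env.movel([g[0],g[1],cmd],vel=.015);o=env.observe();print("cmd %.4f z %.4f in %.4f"%(cmd,o["tool_pos"][2],zc-o["tool_pos"][2]),o["contact_force"].round(2),o["tool_pos"][:2].round(4),o["wrist_torque"].round(2))
st();snap("scene","s10")
im=cv2.imread("pics/s10_raw.png")[205:275,205:275];cv2.imwrite("pics/s10z.png",cv2.resize(im,None,fx=8,fy=8,interpolation=2))
E
```

```text
t20.51 pos [0.5637 0.2986 0.0759] F [-0.86 -0.62  3.29] w 0.0226
True F0 -2.5525540019509854
cmd 0.0744 z 0.0755 in 0.0005 [-2.33 -1.44  5.15] [0.5643 0.2988] [-0.15  0.29 -0.02]
cmd 0.0734 z 0.0749 in 0.0010 [-3.87 -0.35  6.95] [0.5645 0.2989] [-0.14  0.17  0.02]
cmd 0.0724 z 0.0744 in 0.0016 [-3.72 -2.97  8.61] [0.5647 0.299 ] [-0.09  0.13 -0.02]
cmd 0.0714 z 0.0737 in 0.0022 [-4.71 -3.4  10.01] [0.5648 0.299 ] [-0.04  0.07 -0.01]
cmd 0.0704 z 0.0728 in 0.0031 [-4.22 -2.96 10.77] [0.5649 0.299 ] [-0.06 -0.   -0.05]
t21.76 pos [0.5649 0.299  0.0728] F [-4.22 -2.96 10.77] w 0.0227
```

View pics/s10z.png

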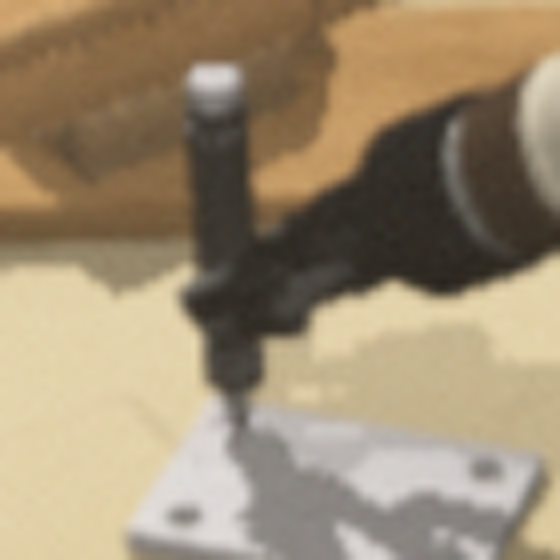

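```bash
python3 - <<'E'
from h import *
g=MARK+Z*(.0735+.006)+YP*DEP
zc=.0761;cmd=.0704;sh=.0006
for k in range(12):
    cmd-=.001
    h=g-hd*sh
    env.movel([h[0],h[1],cmd],vel=.015);o=env.observe();F=o["contact_force"];tr=zc-o["tool_pos"][2]
    print("cmd %.4f in %.4f sh %.4f"%(cmd,tr,sh),F.round(2),o["tool_pos"][:2].round(4))
    lat=-(F@hd); sh=np.clip(sh+.00012*lat,-.0005,.002)
    if tr>.0092 or F[2]>15: break
st();snap("scene","s11");snap("top","t11")
im=cv2.imread("pics/s11_raw.png")[205:275,205:275];cv2.imwrite("pics/s11z.png",cv2.resize(im,None,fx=8,fy=8,interpolation=2))
E
```

```text
cmd 0.0694 in 0.0040 sh 0.0006 [-3.84 -2.76 10.66] [0.5646 0.2989]
cmd 0.0684 in 0.0048 sh 0.0012 [-3.01 -1.66  9.42] [0.5644 0.2987]
cmd 0.0674 in 0.0059 sh 0.0016 [-1.85 -1.66  8.94] [0.5641 0.2986]
cmd 0.0664 in 0.0073 sh 0.0019 [-0.28 -0.68  5.65] [0.5638 0.2984]
cmd 0.0654 in 0.0097 sh 0.0019 [1.82 0.4  0.9 ] [0.563 0.298]
t23.06 pos [0.563  0.298  0.0664] F [1.82 0.4  0.9 ] w 0.0228
```

View pics/s11z.png

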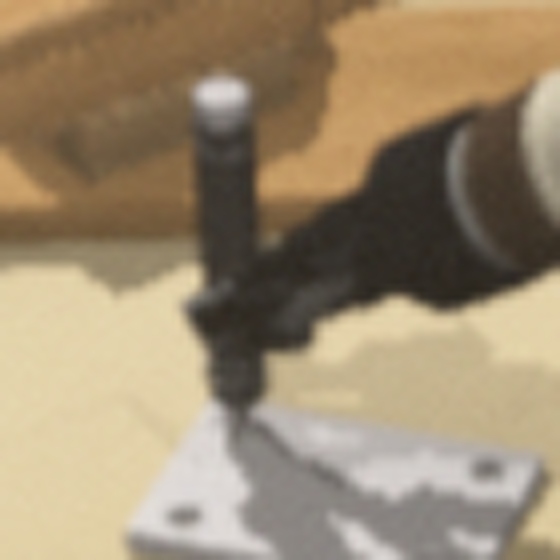

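```bash
python3 - <<'E'
from h import *
g=MARK+Z*(.0735+.006)+YP*DEP
zc=.0761;cmd=.0654;sh=.0014
o=st()
for k in range(8):
    cmd-=.0005
    h=g-hd*sh
    env.movel([h[0],h[1],cmd],vel=.015);o=env.observe();F=o["contact_force"];tr=zc-o["tool_pos"][2]
    print("cmd %.4f in %.4f sh %.4f"%(cmd,tr,sh),F.round(2),o["tool_pos"][:2].round(4))
    lat=-(F@hd); sh=np.clip(sh+.00012*lat,-.0005,.002)
    if F[2]>10: break
st();snap("scene","s12");snap("top","t12")
im=cv2.imread("pics/s12_raw.png")[205:275,205:275];cv2.imwrite("pics/s12z.png",cv2.resize(im,None,fx=8,fy=8,interpolation=2))
E
```

```text
t23.16 pos [0.5627 0.2979 0.0661] F [1.86 0.11 3.64] w 0.0222
cmd 0.0649 in 0.0102 sh 0.0014 [ 0.91 -0.94  5.99] [0.5631 0.2981]
cmd 0.0644 in 0.0104 sh 0.0014 [-1.51 -0.96  7.72] [0.5632 0.2982]
cmd 0.0639 in 0.0104 sh 0.0016 [-1.67 -0.54  8.89] [0.5633 0.2982]
cmd 0.0634 in 0.0105 sh 0.0018 [-1.6  -1.29  9.72] [0.5633 0.2982]
cmd 0.0629 in 0.0106 sh 0.0020 [-0.92 -1.88 11.16] [0.5633 0.2982]
t24.41 pos [0.5633 0.2982 0.0655] F [-0.92 -1.88 11.16] w 0.0225
```

View pics/s12z.png

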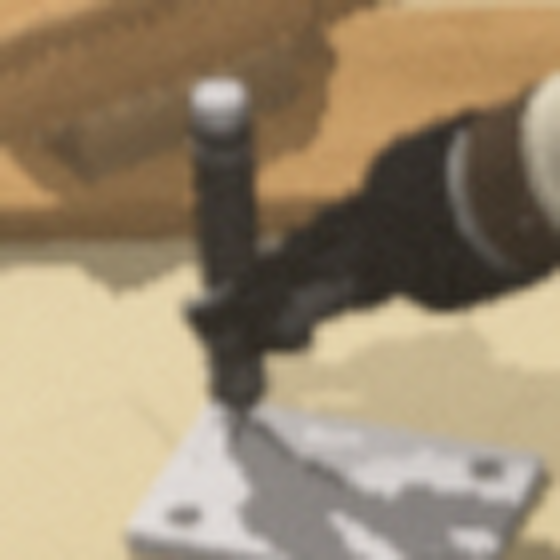

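```bash
python3 - <<'E'
from h import *
g=MARK+Z*(.0735+.08)+YP*DEP
o=env.observe();env.movel(o["tool_pos"]+Z*.01,vel=.05)
env.movel(g,QP,vel=.2);o=st()
snap("scene","s13",(200,140,320,290),4);snap("top","t13",(200,130,320,250),5)
im=cv2.imread("pics/s13_raw.png")[185:245,212:262];cv2.imwrite("pics/s13z.png",cv2.resize(im,None,fx=10,fy=10,interpolation=2))
c=o["tool_pos"]-YP*DEP
for nm,s in[("tip",-.0735),("shoulder",-.0475),("cap",.1025)]:
    p=c+Z*s; print(nm,((proj("scene",p)-[212,185])*10).round(0),((proj("top",p)-[200,130])*5).round(0))
E
```

```text
t25.47 pos [0.5622 0.2977 0.1536] F [-0.2  -0.09 -2.51] w 0.0224
tip [[219. 539.]] [[265. 358.]]
shoulder [[215. 474.]] [[264. 335.]]
cap [[193.  77.]] [[255. 195.]]
```

View pics/s13z.png

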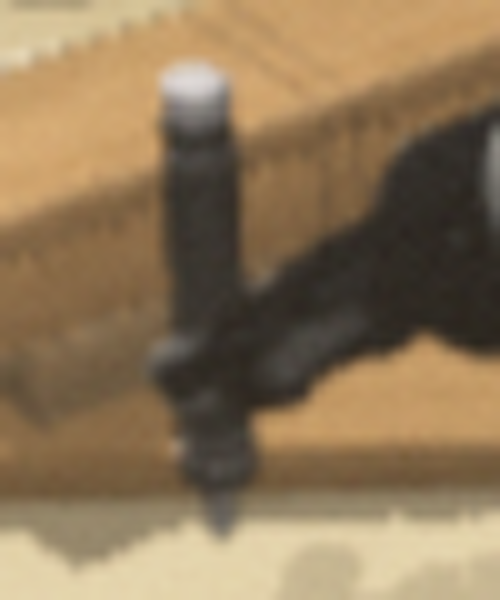

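View pics/t13.png

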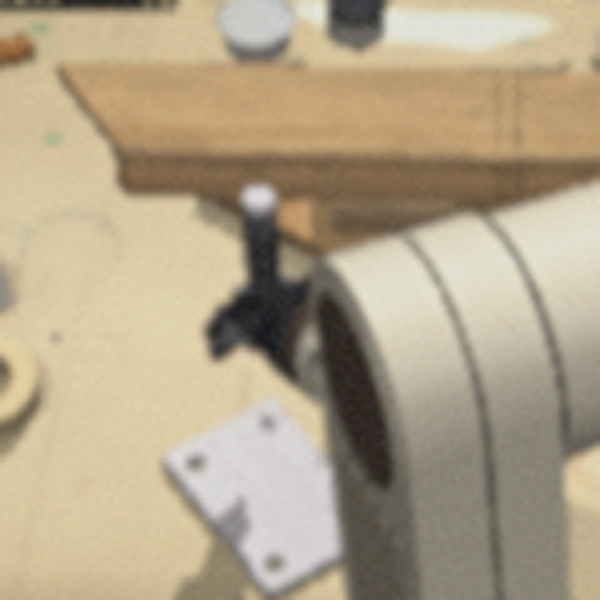

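View pics/s13.png

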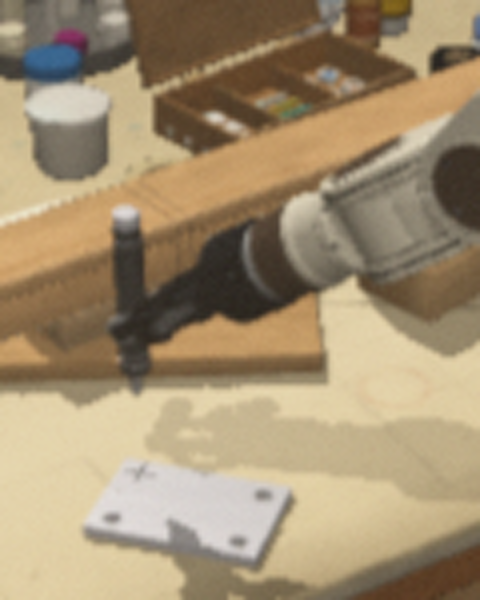

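```bash
python3 - <<'E'
from h import *
P2=np.array([.5275,-.2442,.0766])
o=st();env.movel(o["tool_pos"]+Z*.06,vel=.2)
env.move_pose(P2-YR*.06+Z*.12+AR*.006,Q2)
env.movel(P2-YR*.06+AR*.006,Q2,vel=.2);st()
env.movel(P2-YR*.008+AR*.006,vel=.12);o=st();f=lambda o:print("da %.4f dp %.4f"%((o["tool_pos"]-P2)@AR,-(o["tool_pos"]-P2)@YR))
print(env.movel(P2+YR*.003+AR*.006,vel=.03,threshold=5));o=st();f(o)
print(env.movel(o["tool_pos"]-AR*.012,vel=.03,threshold=5));o=st();f(o)
snap("scene","s14",(330,120,450,240),5)
E
```

```text
t25.57 pos [0.5617 0.2975 0.1521] F [ 0.65 -0.41 -2.6 ] w 0.0228
t28.64 pos [ 0.4931 -0.2297  0.1242] F [ 0.57 -0.03 -1.18] w 0.0223
t29.23 pos [ 0.5263 -0.2437  0.0869] F [ 0.63  0.07 -2.01] w 0.0224
True
t29.57 pos [ 0.532  -0.246   0.0815] F [-1.25  0.89  4.29] w 0.0227
da 0.0069 dp -0.0000
True
t29.77 pos [ 0.5316 -0.2458  0.081 ] F [ 0.33 -1.44  0.41] w 0.0228
da 0.0062 dp 0.0000
```

View pics/s14.png

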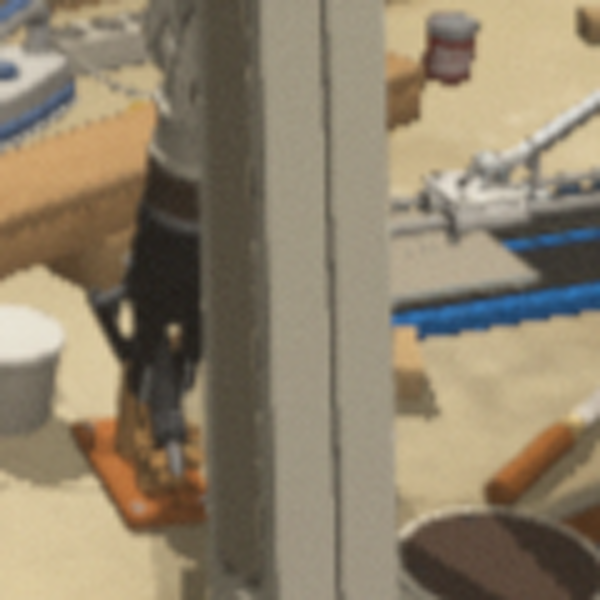

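```bash
python3 - <<'E'
from h import *
P2=np.array([.5275,-.2442,.0766]);f=lambda o:print("da %.4f dp %.4f"%((o["tool_pos"]-P2)@AR,-(o["tool_pos"]-P2)@YR))
print(env.movel(P2-AR*.002,vel=.03,threshold=8));o=st();f(o)
env.pause(.1);o=st()
set_gripper(.06);o=st()
env.movel(o["tool_pos"]-Y2*.12,vel=.2);st()
env.goto_joints([0.3,-0.3,0.005,1.335,0,0])
st();snap("scene","s15",(330,120,450,240),5);snap("top","t15",(330,130,480,250),5)
E
```

```text
True
t30.03 pos [ 0.5311 -0.2456  0.0805] F [0.38 0.23 1.9 ] w 0.0228
da 0.0055 dp 0.0000
t30.13 pos [ 0.531  -0.2456  0.0803] F [-0.64  0.4   4.34] w 0.0227
t30.58 pos [ 0.5301 -0.2451  0.0791] F [-0.57 -0.46  0.03] w 0.0599
t31.33 pos [ 0.5103 -0.237   0.1963] F [-0.38 -0.03 -0.72] w 0.0596
t33.07 pos [0.4147 0.1278 0.4888] F [ 0.04  0.58 -0.56] w 0.0602
```

View pics/s15.png

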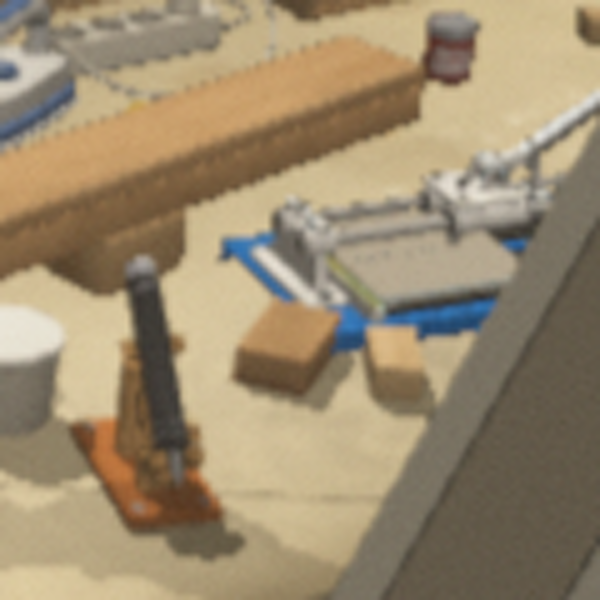

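View pics/t15.png

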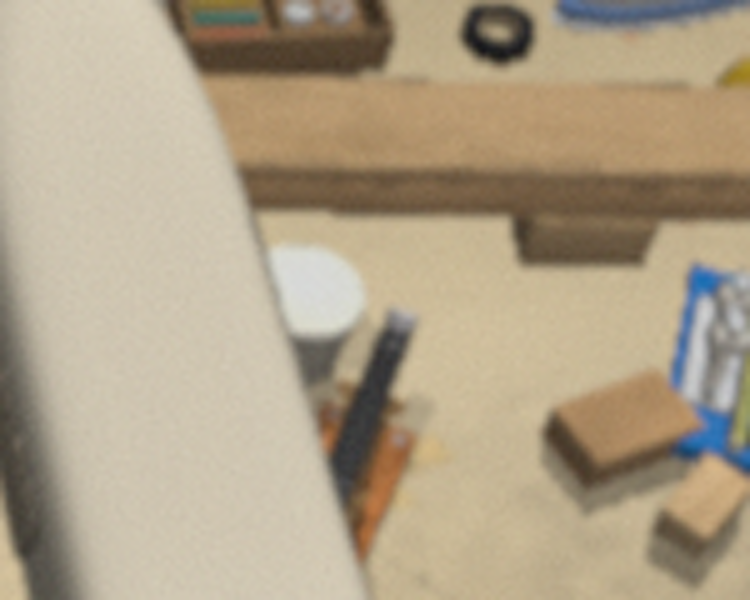

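View pics/s15_raw.png

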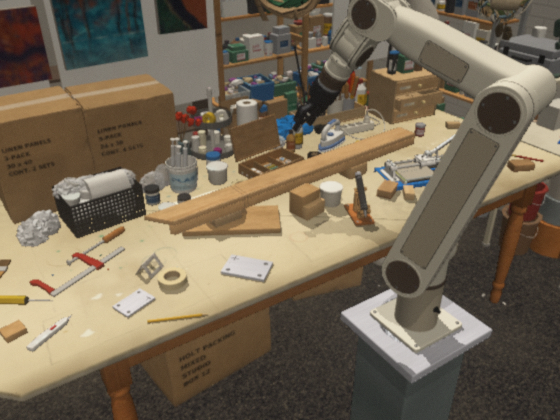

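```bash
python3 - <<'E'
from h import *
def sh(a,b,box):
    x0,y0,x1,y1=box
    A,B=[cv2.cvtColor(cv2.imread(f"pics/{k}_raw.png"),cv2.COLOR_BGR2GRAY)[y0:y1,x0:x1].astype(np.float32) for k in(a,b)]
    w=cv2.createHanningWindow((x1-x0,y1-y0),cv2.CV_32F); return cv2.phaseCorrelate(A,B,w)
print("cap scene",sh("s6","s15",(347,165,367,190)),"nose scene",sh("s6","s15",(356,200,372,222)),"cap top",sh("t6","t15",(398,185,420,215)))
print("blank scene",sh("s1","s15",(215,250,280,286)),"tub",sh("s2","s15",(318,180,344,208)),"block",sh("s1","s15",(288,183,326,218)),"tape",sh("s1","s15",(155,260,190,293)))
im=cv2.imread("pics/s15_raw.png")[165:225,335:385];A=cv2.resize(im,None,fx=7,fy=7,interpolation=2)
im=cv2.imread("pics/s6_raw.png")[165:225,335:385];B=cv2.resize(im,None,fx=7,fy=7,interpolation=2)
cv2.imwrite("pics/cmp.png",np.hstack([B,A]))
E
```

```text
cap scene ((-0.09500397154390505, 0.6372824427728485), 0.9174436402320861) nose scene ((0.04973288735655945, -0.368753835155454), 1.0039248385777075) cap top ((0.23993488396470575, 0.3196852587043235), 0.8854806648360358)
blank scene ((0.0771014215142003, 0.012044013240878115), 0.9136089864704344) tub ((0.5160072806580889, 0.008995516662430703), 1.0090646658414675) block ((0.030049553223928882, -0.18621553274438085), 0.958192421330346) tape ((0.060959640376683666, 0.09037720005541416), 0.9536437528368867)
```

View pics/cmp.png

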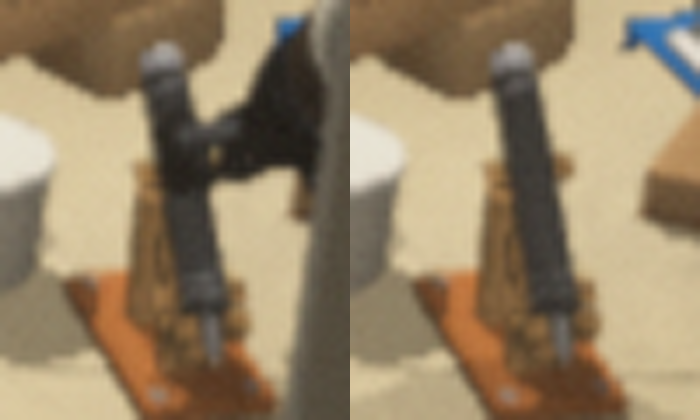

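```bash
cp pics/scene0.png pics/z0_raw.png; python3 - <<'E'
from h import *
x0,y0,x1,y1=(316,176,350,212)
A,B=[cv2.cvtColor(cv2.imread(f"pics/{k}_raw.png"),cv2.COLOR_BGR2GRAY)[y0:y1,x0:x1].astype(np.float32) for k in("z0","s15")]
print(cv2.phaseCorrelate(A,B,cv2.createHanningWindow((x1-x0,y1-y0),cv2.CV_32F)))
snap("scene","s16");st();env.hand_in()
E
```

```text
((-0.1908071476836355, 0.08444536351099075), 0.9767091075579325)
t33.22 pos [0.4147 0.1277 0.489 ] F [ 0.82  0.34 -0.35] w 0.0601
the job is handed in; nothing more can be done
```

I did the whole job in the order asked and handed it in at about 33 s. The punch was picked off the table, laid in the rest nose down and let go. I then took it again at a different angle, pressed it upright on the cross and laid it back in the rest.

**Press:** The force rose to about 13 N near 3 mm of travel, fell off after the snap, then rose again with almost no motion at about 10.5 mm, so I take the nose to have gone fully in. From the pictures, the tip was within about 1 mm of the cross and the punch within about 1–2° of vertical. The sideways force reached about 5 N early in the press, and I trimmed it off as I went.

**Last checks, from before-and-after pictures:**
- **Blank:** it moved less than 0.1 pixel in the scene view.
- **Tub, step block and tape roll:** all moved less than 0.2 pixel. One earlier comparison gave 0.5 pixel for the tub, but the hand was partly in that picture; a clean comparison gave 0.2.
- **Punch:** it lies in the rest where it lay after the first placing, to within about 0.6 pixel (1–2 mm). The arm is well clear.

**Two things were off:**
- **Rest position:** the rest was about 3.4 mm nearer the robot than I first measured. I corrected this from the contact when placing the punch.
- **Last slide:** on the second placing, the slide toward the stop lugs halted about 5 mm short on its force limit. The pictures after I let go show the punch settled in its first place, but contact with the lugs was not felt directly.

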